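Shift the jar mill into third gear

TASK

Put the green jar mill into third gear with the fingertips only: push its red-knobbed gear lever to the right along the middle channel of the H-shaped gate, then forward, away from you, all the way into the third slot, the far right one with three dots. Do not dip into any of the other three slots on the way, do not grip or force the lever, and leave the stamp, jar and cup standing where they are.

Things in the scene. Friction and masses are not known exactly. Their poses are not given: they have to be found in the camera images.
- mill: Green bench jar mill, fixed to the table, yaw within +-0.35. Origin: on the table under the lever's pivot, mid gearbox; x forward (away from the robot), y left. Gearbox 130 (x) by 150 (y) mm; motor to y = -113 mm, roller bed to y = +252 mm, on it a fixed lying blue jar (y 120 to 190 mm, top z 106 mm); the rest, but for the lever, is below 85 mm
- knob (a point): Centre of the red ball knob (38 mm across) at the lever's top, 125 mm along the lever from its pivot (mill x = y = 0, z = 30 mm). The 10 mm steel stem passes the gate with 3 mm play each side. In the mill's frame the knob is at x = 125 sin(fore), y = -125 cos(fore) sin(across), z = 30 + 125 cos(fore) cos(across) mm
- lever_across (a joint): Sideways lean of the lever, rad: 0 upright, +0.38 (stop) in the right lane, -0.38 in the left lane. It starts between -0.37 and -0.05 in the middle channel, moves under about 2 N at the knob and stays where it is left. Beyond 0.06 rad it can lean forward or back only in a lane (across beyond about +-0.33)
- lever_fore (a joint): Forward lean of the lever, rad: 0 in the middle channel, +0.40 (stop) fully forward, -0.40 fully back (towards the robot). Moves under about 2 N at the knob and stays where it is left
- slot_3 (a point): Where the stem's axis crosses the gate's top when the lever is fully in the third slot (far right), z = 82 mm
- stamp: Loose turned wooden stamp, 26 mm across, 54 mm tall, standing in front of the mill; origin at its foot. Leave alone
- jar: Loose screw-lid jar with blue body and white lid, 56 mm across, 70 mm tall, standing in front of the rollers; origin at its foot. Leave alone
- cup: Loose white cup, 69 mm across, 64 mm tall, standing behind the rollers; origin at its foot. Leave alone
- neutral (a point): Centre of the aluminium H gate on the gearbox, at its top, z = 82 mm. The gate has a middle channel along the mill's y and two lanes along its x, 20 mm left and right of here; all 16 mm wide. The four slots are marked by dots: 1 far left, 2 near left, 3 far right (red dots), 4 near right

How it is judged:
On the way, in this order (a step that is already met when the one before it is completed fails the run):
1. the lever is across in the right lane, still in the middle channel (value of joint lever_across above 0.28 rad and value of joint lever_fore below 0.25 rad), for 0.05 s.
2. the lever is fully forward in the third slot (value of joint lever_across above 0.28 rad and value of joint lever_fore above 0.34 rad), for 0.1 s.
At the end, for the whole second after the job is handed in: The lever rests in the third slot: lever_across over 0.28 rad and lever_fore over 0.34 rad (the knob within about 7 mm of its stop), at rest; stamp, jar and cup upright within 25 mm of where they stood (all of step 2 and velocity of joint lever_fore between -0.05 and 0.05 rad/s and distance of each of stamp, jar, cup from where it was at the start of the episode below 0.025 m and angle between each of stamp, jar, cup's own z axis and vertical below 0.2 rad); the robot touches nothing.
It fails at once if the lever went into the second or fourth slot (fore below -0.15 rad) (value of joint lever_fore below -0.15 rad).
It fails at once if the lever went into the first slot (fore over 0.15 rad on the left) (value of joint lever_fore above 0.15 rad and value of joint lever_across below 0 rad).
It fails at once if the lever or mill was gripped or forced (fingers press it with over 34 N) (contact force between the fingers and mill above 34 N).
It fails at once if a bystander was lifted, moved over 25 mm or tipped (distance of any of stamp, jar, cup from where it was at the start of the episode above 0.025 m or angle between any of stamp, jar, cup's own z axis and vertical above 0.2 rad).
It also fails if it takes over 58 s, if anything falls off the work surface, if the arm or the gripper's body presses on something with over 40 N, if the wrist force passes 120 N, or if a joint passes its speed limit or range.

ROBOT

A 6-joint arm with a two-finger parallel gripper is mounted at the origin on a cart in front of the work surface, level with it; the furniture and walls round the work are solid. World frame = base frame: x ahead of the robot, y to its left, z up, the work surface at z = 0. Lengths are in m, angles in rad, forces in N, time in s.
With the tool pointing down it reaches from about 0.35 to 0.925 m from the base axis. Payload 6.4 kg.
Tool frame: the origin (TCP) lies on the centre line of the jaws, within the pads' length; the fingertips stand 8 mm ahead of it and the grasp point (between the pads) lies 11 mm behind it (ctrl.tip_extent is the distance from the TCP to the fingertips, in m); z points along the fingers, y is the line along which they close (so a half turn about z gives the same grasp; the last joint's range is limited). The gripper opens to 94 mm and grips with 3 to 60 N. Pads are 16 mm wide; open, the fingers measure 119 mm over their backs; the gripper's body (75 mm by 177 mm) begins 78 mm behind the grasp point.
Start: joints at [1.145, 0.245, 1.558, -0, 1.339, -0.174], TCP at [0.162, 0.63, 0.213] pointing down, gripper open.
Joint ranges: [-3.13, 3.13], [-1.02, 2.26], [0.13, 2.54], [-0.95, 4.09], [0.21, 2.88], [-2.74, 2.74]. Speed limits (rad/s): [2.57, 2.57, 3.14, 3.14, 3.14, 3.14].

INTERFACE

Orientations are given as [roll, pitch, yaw] about the fixed x, y, z axes, in that order (R = Rz(yaw) Ry(pitch) Rx(roll)).
In Python, from plant import ctrl, imaging, sign_off, finder gives the robot as it stands.
- The arm moves only by the shell command python3 -m pendant 'ROWS' [OPENING]. ROWS is a JSON object of lists of equal length, an entry for each row: "dp": the shift along the world's x, y, z scaled (see below), a list of three; "turn": the turn, a rotation vector about the world's x, y, z scaled (see below), a list of three. A call has 1 to 8 rows; each row is the pose to reach, as a shift and turn from the pose commanded when the call began; what a row does not reach only later rows make up. The controller multiplies each number of a shift by 0.08 m and each number of a turn by 90 degrees. A row lasts 1/12 s, in which the tool goes at most 41.7 mm and 7.16 degrees, less where a joint would pass 70% of its speed; a pose out of reach is approached as far as the arm can. A call with a number of a shift or a turn outside -1 to 1 is refused whole. A call with a gripper value outside its range is refused whole. OPENING is the opening, from -1 (shut) to 1 (fully open), so that 0 is half open, set as the call begins (- or left out, the last holds). The fingers move at their own pace and stop on an object; the grip force is fixed at half the most. Time passes only in rows, so rows that repeat a pose let the fingers close. It gives the time, the measured TCP pose, the force, the opening and the grip force at its end, in the units of the state.
- ctrl.get_obs(): the state, without advancing time (a new reading comes with each control period).
- imaging.grab_frame(name): name is "side" or "top"; returns the picture (400x640x3 uint8, red, green, blue); there is no depth.
- imaging.camera_info(name): a dict with "intrinsics" (3x3 intrinsics, pixels), "pose" (4x4, takes a point from camera to world coordinates). Camera axes: x right, y up, looking along -z (the intrinsics and any distortion apply to the point x, -y, -z); pixel columns grow to the right and rows downward; lengths in m; the calibration is good to about 2 mm. A picture is of the moment at which its call begins. camera_info takes no time and is no camera call.
- sign_off(): hands the job in; it is judged then, once.
Trained networks look in the newest picture that a camera, given by its name, has taken for a name from the list of things; names that differ only in an ending like _2 or _b are one class to them, and where a whole thing is asked for, a point or a joint stands for the part that bears it (a point fixed in the world has none). Each returns a list of dicts, best first, with "conf" (0 to 1); they miss things now and then, are a little off and sometimes report something else, mostly with a low value. They report only what shows in the picture. A call takes as long as a camera call.
- finder.search_frame(camera, thing): "centre" ([x, y, z] in m, in world coordinates, good to about 4 mm: the middle of the surface that is visible of it).
- finder.regions_of(camera, thing): "mask" (400x640 bool, what is visible of it).
- finder.tip_of(camera, thing): "centre" ([x, y, z] in m, in world coordinates, good to about 4 mm: a listed point, or the origin of a listed thing).
The state is a dict: "time": time; "joints": joint angles; "qd": joint speeds; "joint_torque": joint torques, N m; "tcp_pos": TCP position; "tool_rot": TCP orientation; "ft_force": force on the tool from outside, world axes, zero at the start; "ft_torque": the same for the moment, N m; "grip_width": finger opening in m; "gripper_force": force on a finger pad.
Only numpy, scipy, OpenCV 4.12 (cv2) and the standard library are available. Lean on these libraries where they do the work, as an engineer would, in place of code of your own. Each camera call takes 0.05 s, during which the arm holds its last target. There are 200 camera calls.

## Working session

There is one attempt and no reset: what is moved stays moved. The work goes in short steps, Python scripts to look and compute and a shell command to move; the robot and the scene stay as the last step left them, time stands still between calls to the robot, and variables do not carry over. Pictures are saved under pics/ and viewed, at most 10 in all, crops included, and the job is handed in when it is done.

```bash
ls; mkdir -p pics; python3 - <<'E'
from plant import ctrl, imaging, finder
import cv2,numpy as np
for c in ("top","side"):
    im=imaging.grab_frame(c); cv2.imwrite(f"pics/{c}0.png",im[:,:,::-1])
    for t in ("knob","neutral","slot_3","mill","stamp","jar","cup"):
        r=finder.tip_of(c,t)[:2]
        print(c,t,[(np.round(d["centre"],3).tolist(),round(d["conf"],2)) for d in r])
    i=imaging.camera_info(c); print(np.round(i["pose"],3).tolist())
o=ctrl.get_obs(); print(o["time"],o["tcp_pos"],o["tool_rot"],o["grip_width"],o["ft_force"])
E
```

```text
pics
top knob [([0.525, 0.095, 0.151], 0.76)]
top neutral [([0.521, 0.087, 0.079], 0.82), ([0.536, 0.062, 0.082], 0.21)]
top slot_3 [([0.539, 0.063, 0.08], 0.58)]
top mill [([0.52, 0.084, 0.006], 0.8)]
top stamp [([0.429, 0.153, -0.004], 0.49), ([0.442, 0.281, -0.005], 0.25)]
top jar [([0.439, 0.28, -0.003], 0.72)]
top cup [([0.665, 0.251, 0.006], 0.66)]
[[0.015, 0.99, -0.142, 0.449], [-1.0, 0.015, 0.003, 0.168], [0.005, 0.142, 0.99, 0.952], [0.0, 0.0, 0.0, 1.0]]
side knob [([0.522, 0.098, 0.155], 0.7)]
side neutral [([0.518, 0.089, 0.083], 0.66)]
side slot_3 [([0.538, 0.06, 0.08], 0.73)]
side mill [([0.522, 0.09, -0.0], 0.7), ([0.524, 0.101, 0.154], 0.5)]
side stamp [([0.432, 0.156, 0.003], 0.83), ([0.667, 0.255, 0.001], 0.74)]
side jar [([0.442, 0.28, 0.0], 0.76), ([0.52, 0.088, 0.087], 0.28)]
side cup [([0.666, 0.25, 0.002], 0.81)]
[[0.927, 0.177, -0.33, 0.276], [-0.374, 0.422, -0.826, -0.512], [-0.007, 0.889, 0.457, 0.504], [0.0, 0.0, 0.0, 1.0]]
0.8 [0.16196266 0.62951315 0.21346196] [ 3.14156528e+00 -1.02984953e-05  2.88975014e+00] 0.09412531414493402 [ 0.64725167 -0.63111622  1.22895055]
```

View pics/top0.png

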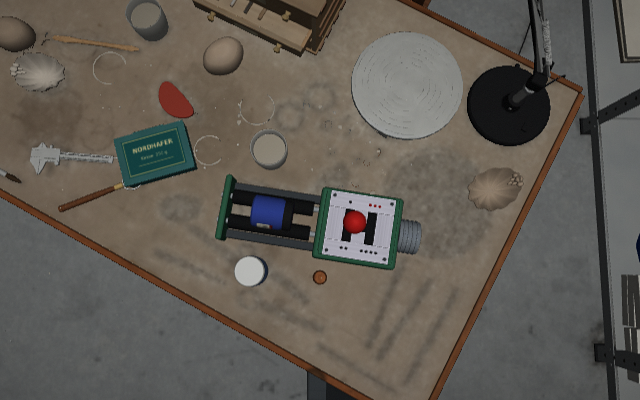

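View pics/side0.png

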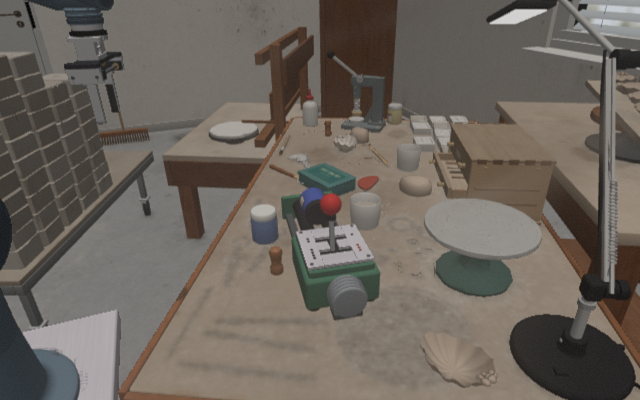

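```bash
cat > h.py <<'E'
from plant import ctrl, imaging, finder
import cv2,numpy as np
def proj(c,P):
    i=imaging.camera_info(c); T=np.linalg.inv(i["pose"]); p=T[:3,:3]@np.asarray(P)+T[:3,3]
    q=np.array(i["intrinsics"])@(p*[1,-1,-1]); return q[:2]/q[2]
E
python3 - <<'E'
from h import *
N=np.array([.5195,.088]);S=np.array([.5385,.0615])
# slot local: fore .40 across .38 ; stem at z=82: height 52 -> x=52*tan.4/cos.38.. y=-52 tan.38
for y in (-.35,-.2,0,.2): 
    c,s=np.cos(y),np.sin(y); print(y,N+np.array([[c,-s],[s,c]])@[.0235,-.021])
print({c:[proj(c,p).round().tolist() for p in ([.52,.088,.082],[.5385,.0615,.082],[.5235,.0965,.153])] for c in("top","side")})
E
```

```text
-0.35 [0.5343744  0.06021507]
-0.2 [0.53835951 0.06274987]
0 [0.543 0.067]
0.2 [0.54670362 0.07208733]
{'top': [[358.0, 228.0], [373.0, 217.0], [357.0, 222.0]], 'side': [[333.0, 242.0], [349.0, 248.0], [333.0, 205.0]]}
```

The top view shows the red knob at about (355,222), above the H gate centred near (358,228). The motor is on the right at (410,237), the stamp at (320,277), the jar at (250,271) and the cup at (268,149). In the side view the knob is at (331,205). The reported points reproject onto these features. Next I'll refine the yaw from the white gate plate.

```bash
cat >> h.py <<'E'
def plane(c,uv,z):
    i=imaging.camera_info(c); T=np.array(i["pose"]); d=np.linalg.inv(np.array(i["intrinsics"]))@[*uv,1]
    d=T[:3,:3]@(d*[1,-1,-1]); return T[:3,3]+d*(z-T[2,3])/d[2]
def knob(N=(.52,.088),yaw=-.14):
    P=[]
    for c in ("top","side"):
        imaging.grab_frame(c); r=finder.tip_of(c,"knob")
        if r and r[0]["conf"]>.3: P.append(r[0]["centre"])
    P=np.array(P); k=P.mean(0); d=k[:2]-N; c,s=np.cos(yaw),np.sin(yaw)
    x,y=c*d[0]+s*d[1],-s*d[0]+c*d[1]
    print("knob",P.round(3).tolist(),"mill xy",round(x,4),round(y,4),"fore",round(np.arcsin(x/.125),3),"across",round(np.arcsin(-y/.125),3))
    return k
E
python3 - <<'E'
from h import *
im=cv2.imread("pics/top0.png"); r=im[180:275,310:410].astype(int)
m=((r.min(2)>120)&(r.max(2)-r.min(2)<40)).astype(np.uint8)
n,l,s,_=cv2.connectedComponentsWithStats(m); k=1+s[1:,4].argmax()
pts=np.argwhere(l==k)[:,::-1]+[310,180]
W=np.array([plane("top",p,.082)[:2] for p in pts],np.float32)
(cx,cy),sz,a=cv2.minAreaRect(W*1000); print(cx,cy,sz,a, len(pts))
E
```

```text
Traceback (most recent call last):
  File "h.py", line 7, in plane
    i=imaging.camera_info(c); T=np.array(i["pose"]); d=np.linalg.inv(np.array(i["intrinsics"]))@[*uv,1]
ValueError: time passes only in moves, steps and waits
```

```bash
python3 - <<'E'
s=open('h.py').read()
s=s.replace('def proj','from functools import lru_cache\ninfo=lru_cache(imaging.camera_info)\ndef proj',1)
s=s.replace('i=imaging.camera_info(c)','i=info(c)')
open('h.py','w').write(s)
E
python3 - <<'E'
from h import *
im=cv2.imread("pics/top0.png"); r=im[180:275,310:410].astype(int)
m=((r.min(2)>120)&(r.max(2)-r.min(2)<40)).astype(np.uint8)
n,l,s,_=cv2.connectedComponentsWithStats(m); k=1+s[1:,4].argmax()
pts=np.argwhere(l==k)[:,::-1]+[310,180]
W=np.array([plane("top",p,.082)[:2] for p in pts],np.float32)
print(cv2.minAreaRect(W*1000), len(pts))
E
```

```text
((522.0960693359375, 86.9276351928711), (115.47225189208984, 114.3739013671875), 81.73609161376953) 3207
```

```bash
sed -i 's/N=(.52,.088),yaw=-.14)/N=(.5215,.0873),yaw=-.144)/' h.py
R='3'
python3 -m pendant '{"dp":[[0.767,-1,0],[0.767,-1,0],[0.767,-1,0]],"turn":[[0,0,0.069],[0,0,0.069],[0,0,0.069]]}' -1
python3 -m pendant '{"dp":[[0.767,-1,0],[0.767,-1,0],[0.767,-1,0]],"turn":[[0,0,0],[0,0,0],[0,0,0]]}'
python3 -m pendant '{"dp":[[0.767,-1,0],[0.767,-1,0],[0.767,-1,0]],"turn":[[0,0,0],[0,0,0],[0,0,0]]}'
python3 -m pendant '{"dp":[[0.767,-1,0],[0.767,-1,0],[0.767,-1,0]],"turn":[[0,0,0],[0,0,0],[0,0,0]]}'
```

```text
time: 1.05
tcp_pos: [0.2249, 0.547, 0.2132]
tool_rot: [-3.14, 0.001, 2.997]
ft_force: [0.1, -0.3, 0.4]
grip_width: 0.0778
gripper_force: 0.0
time: 1.3
tcp_pos: [0.2866, 0.4667, 0.2135]
tool_rot: [-3.141, 0.001, 2.996]
ft_force: [0.1, 0.7, -0.7]
grip_width: 0.0575
gripper_force: 0.0
time: 1.55
tcp_pos: [0.3481, 0.3867, 0.2137]
tool_rot: [-3.141, 0.001, 2.995]
ft_force: [-0.4, -0.5, 0.4]
grip_width: 0.0374
gripper_force: 0.0
time: 1.8
tcp_pos: [0.4095, 0.3066, 0.2138]
tool_rot: [-3.141, 0.001, 2.995]
ft_force: [0.6, -0.8, 0.4]
grip_width: 0.0177
gripper_force: 0.0
```

```bash
python3 -m pendant '{"dp":[[0.753,-0.985,0],[0.753,-0.985,0],[0.753,-0.985,0]],"turn":[[0,0,0],[0,0,0],[0,0,0]]}'
python3 -m pendant '{"dp":[[0.753,-0.985,0],[0.753,-0.985,0],[0.753,-0.985,0],[0.753,-0.985,0]],"turn":[[0,0,0],[0,0,0],[0,0,0],[0,0,0]]}'
python3 -m pendant '{"dp":[[0,0,-0.4],[0,0,-0.8],[0,0,-1],[0,0,-1],[0,0,-1]],"turn":[[0,0,0],[0,0,0],[0,0,0],[0,0,0],[0,0,0]]}'
python3 - <<'E'
from h import *
knob(); cv2.imwrite("pics/side1.png",imaging.grab_frame("side")[120:320,220:460,::-1].repeat(2,0).repeat(2,1))
E
```

```text
time: 2.05
tcp_pos: [0.4699, 0.2275, 0.2138]
tool_rot: [-3.141, 0.002, 2.995]
ft_force: [-1.0, 0.3, 0.2]
grip_width: 0.0008
gripper_force: 0.0
time: 2.38
tcp_pos: [0.5298, 0.1491, 0.2136]
tool_rot: [-3.141, 0.001, 2.994]
ft_force: [-0.1, -0.3, 0.1]
grip_width: 0.0002
gripper_force: 0.0
time: 2.8
tcp_pos: [0.527, 0.1526, 0.1331]
tool_rot: [-3.141, -0.002, 2.999]
ft_force: [-0.5, 0.8, 0.4]
grip_width: 0.0001
gripper_force: 0.0
knob [[0.523, 0.1, 0.156]] mill xy -0.0007 0.013 fore -0.005 across -0.104
```

View pics/side1.png

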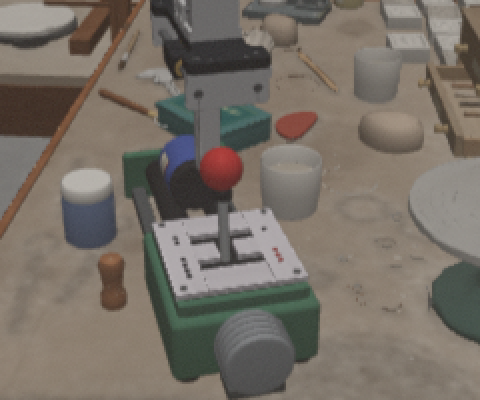

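The fingers are beside the knob on its left (crop (222,170), full frame (331,205)). The lever stands nearly upright and the bystanders are untouched. Now I'll start the sideways push.

```bash
python3 -m pendant '{"dp":[[-0.01,-0.15,0],[-0.02,-0.3,0],[-0.02,-0.44,0],[-0.02,-0.44,0]],"turn":[[0,0,0],[0,0,0],[0,0,0],[0,0,0]]}'
python3 - <<'E'
from h import *
knob()
E
```

```text
time: 3.38
tcp_pos: [0.5265, 0.1145, 0.1339]
tool_rot: [-3.141, 0.001, 2.996]
ft_force: [-0.5, -0.4, 0.6]
grip_width: 0.0006
gripper_force: 0.0
knob [[0.522, 0.084, 0.156]] mill xy 0.0011 -0.0031 fore 0.008 across 0.025
```

```bash
python3 -m pendant '{"dp":[[-0.018,-0.12,0],[-0.036,-0.25,0],[-0.054,-0.37,0],[-0.054,-0.37,0]],"turn":[[0,0,0],[0,0,0],[0,0,0],[0,0,0]]}'
python3 - <<'E'
from h import *
knob()
E
```

```text
time: 3.92
tcp_pos: [0.5215, 0.0854, 0.1332]
tool_rot: [-3.141, -0.0, 2.997]
ft_force: [-0.1, -1.0, -0.2]
grip_width: 0.0004
gripper_force: 0.0
knob [[0.518, 0.053, 0.151]] mill xy 0.0009 -0.0344 fore 0.008 across 0.279
```

```bash
python3 -m pendant '{"dp":[[-0.007,-0.05,0],[-0.014,-0.1,0],[-0.014,-0.1,0]],"turn":[[0,0,0],[0,0,0],[0,0,0]]}' | grep -E "tcp|ft"
python3 -m pendant '{"dp":[[-0.003,-0.02,0],[-0.003,-0.02,0]],"turn":[[0,0,0],[0,0,0]]}' | grep -E "tcp|ft"
python3 - <<'E'
from h import *
knob();knob();knob()
E
```

```text
tcp_pos: [0.5206, 0.0788, 0.1332]
ft_force: [0.4, 0.1, 0.0]
tcp_pos: [0.5204, 0.0774, 0.1333]
ft_force: [-0.8, 1.1, -0.1]
knob [[0.515, 0.045, 0.15]] mill xy -0.0008 -0.0429 fore -0.006 across 0.35
knob [[0.664, 0.253, 0.003], [0.514, 0.045, 0.15]] mill xy 0.058 0.0707 fore 0.483 across -0.601
knob [[0.515, 0.043, 0.149]] mill xy -0.0005 -0.0448 fore -0.004 across 0.367
```

```bash
python3 -m pendant '{"dp":[[-0.003,-0.02,0],[-0.003,-0.02,0],[-0.003,-0.02,0]],"turn":[[0,0,0],[0,0,0],[0,0,0]]}' | grep -E "tcp|ft"
python3 - <<'E'
from h import *
knob();knob()
E
```

```text
tcp_pos: [0.5203, 0.076, 0.1334]
ft_force: [0.6, 1.4, -0.7]
knob [[0.513, 0.043, 0.15]] mill xy -0.0025 -0.0451 fore -0.02 across 0.369
knob [[0.516, 0.044, 0.151]] mill xy 0.001 -0.0439 fore 0.008 across 0.359
```

```bash
python3 -m pendant '{"dp":[[-0.003,-0.02,0],[-0.003,-0.02,0],[-0.003,-0.02,0]],"turn":[[0,0,0],[0,0,0],[0,0,0]]}' | grep -E "tcp|ft"
python3 -m pendant '{"dp":[[-0.002,-0.012,0],[-0.002,-0.012,0],[-0.002,-0.012,0]],"turn":[[0,0,0],[0,0,0],[0,0,0]]}' | grep -E "tcp|ft"
python3 - <<'E'
from h import *
knob();knob()
E
```

```text
tcp_pos: [0.52, 0.0742, 0.1334]
ft_force: [0.3, 1.0, 0.0]
tcp_pos: [0.5199, 0.0733, 0.1334]
ft_force: [0.6, 1.4, 0.1]
knob [[0.514, 0.042, 0.146]] mill xy -0.0005 -0.0455 fore -0.004 across 0.373h.py:16: RuntimeWarning: Mean of empty slice.
  P=np.array(P); k=P.mean(0); d=k[:2]-N; c,s=np.cos(yaw),np.sin(yaw)
  ret = ret.dtype.type(ret / rcount)
Traceback (most recent call last):
  File "h.py", line 16, in knob
    P=np.array(P); k=P.mean(0); d=k[:2]-N; c,s=np.cos(yaw),np.sin(yaw)
                                  ~^^^^
IndexError: invalid index to scalar variable.
```

```bash
python3 -m pendant '{"dp":[[0.036,0.25,0],[0.036,0.25,0],[0.036,0.25,0.5],[0.036,0.25,1],[0.036,0.25,1]],"turn":[[0,0,0],[0,0,0],[0,0,0],[0,0,0],[0,0,0]]}' | grep -E "tcp|ft"
python3 -m pendant '{"dp":[[-0.4,-0.26,0],[-0.775,-0.525,0],[-0.775,-0.525,0],[-0.775,-0.525,0]],"turn":[[0,0,0],[0,0,0],[0,0,0],[0,0,0]]}' | grep -E "tcp|ft"
python3 -m pendant '{"dp":[[0,0,-0.5],[0,0,-1],[0,0,-1],[0,0,-1]],"turn":[[0,0,0],[0,0,0],[0,0,0],[0,0,0]]}' | grep -E "tcp|ft"
python3 - <<'E'
from h import *
knob(); cv2.imwrite("pics/side2.png",imaging.grab_frame("side")[120:320,220:460,::-1].repeat(2,0).repeat(2,1))
E
```

```text
tcp_pos: [0.5273, 0.0929, 0.2221]
ft_force: [1.5, -0.0, 0.3]
tcp_pos: [0.4601, 0.0505, 0.2135]
ft_force: [0.7, -0.7, 0.8]
tcp_pos: [0.4601, 0.0516, 0.1324]
ft_force: [0.9, -0.1, 1.1]
knob [[0.434, 0.155, 0.003]] mill xy -0.0967 0.0547 fore -0.885 across -0.453
```

View pics/side2.png

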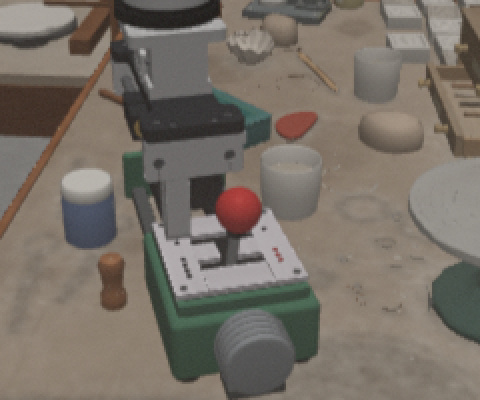

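The lever leans right in the right lane (knob at crop (239,211)), and the fingers are behind it at (178,210). Pushing forward now.

```bash
python3 -m pendant '{"dp":[[0.12,-0.02,0],[0.24,-0.035,0],[0.36,-0.05,0],[0.45,-0.065,0],[0.54,-0.08,0],[0.62,-0.09,0],[0.62,-0.09,0]],"turn":[[0,0,0],[0,0,0],[0,0,0],[0,0,0],[0,0,0],[0,0,0],[0,0,0]]}' | grep -E "tcp|ft"
python3 - <<'E'
from h import *
knob();knob()
E
```

```text
tcp_pos: [0.5115, 0.0439, 0.1333]
ft_force: [-0.1, 0.2, 0.4]
knob [[0.539, 0.039, 0.148]] mill xy 0.0238 -0.0452 fore 0.192 across 0.37
knob [[0.539, 0.039, 0.145]] mill xy 0.0246 -0.0455 fore 0.198 across 0.373
```

```bash
python3 -m pendant '{"dp":[[0.08,-0.01,0],[0.16,-0.022,0],[0.222,-0.032,0],[0.222,-0.032,0]],"turn":[[0,0,0],[0,0,0],[0,0,0],[0,0,0]]}' | grep -E "tcp|ft"
python3 -m pendant '{"dp":[[0.02,-0.003,0],[0.02,-0.003,0],[0.02,-0.003,0]],"turn":[[0,0,0],[0,0,0],[0,0,0]]}' | grep -E "tcp|ft"
python3 -m pendant '{"dp":[[0.02,-0.003,0],[0.02,-0.003,0],[0.02,-0.003,0]],"turn":[[0,0,0],[0,0,0],[0,0,0]]}' | grep -E "tcp|ft"
python3 - <<'E'
from h import *
knob();knob()
E
```

```text
tcp_pos: [0.5289, 0.0414, 0.1332]
ft_force: [-1.6, 0.7, -0.2]
tcp_pos: [0.5298, 0.0413, 0.1334]
ft_force: [-1.0, 0.5, -1.2]
tcp_pos: [0.5313, 0.0411, 0.1334]
ft_force: [-1.1, 1.6, -1.1]
knob [[0.441, 0.282, -0.006], [0.558, 0.036, 0.14]] mill xy -0.0318 0.0678 fore -0.257 across -0.573
knob [[0.56, 0.035, 0.14]] mill xy 0.0456 -0.0462 fore 0.373 across 0.379
```

```bash
python3 -m pendant '{"dp":[[0.018,-0.003,0],[0.018,-0.003,0],[0.018,-0.003,0]],"turn":[[0,0,0],[0,0,0],[0,0,0]]}' | grep -E "tcp|ft"
python3 -m pendant '{"dp":[[0.012,-0.002,0],[0.012,-0.002,0],[0.012,-0.002,0]],"turn":[[0,0,0],[0,0,0],[0,0,0]]}' | grep -E "tcp|ft"
python3 - <<'E'
from h import *
knob();knob()
E
```

```text
tcp_pos: [0.5329, 0.0409, 0.1334]
ft_force: [-1.4, 0.7, -1.2]
tcp_pos: [0.5338, 0.0407, 0.1335]
ft_force: [-1.6, 0.5, -1.7]
knob [[0.563, 0.036, 0.139]] mill xy 0.0481 -0.0446 fore 0.395 across 0.364
knob [[0.564, 0.033, 0.141]] mill xy 0.0499 -0.0474 fore 0.411 across 0.389
```

```bash
python3 -m pendant '{"dp":[[-0.3,0.045,0],[-0.7,0.1,0],[-0.7,0.1,0.4],[-0.7,0.1,1],[-0.7,0.1,1]],"turn":[[0,0,0],[0,0,0],[0,0,0],[0,0,0],[0,0,0]]}' | grep -E "tcp|ft"
python3 -m pendant '{"dp":[[-0.5,0,0.5],[-0.5,0,0.5],[-0.5,0,0.5],[-0.5,0,0.5],[-0.5,0,0.5]],"turn":[[0,0,0],[0,0,0],[0,0,0],[0,0,0],[0,0,0]]}' | grep -E "time|tcp|ft"
python3 - <<'E'
from h import *
knob();knob(); cv2.imwrite("pics/side3.png",imaging.grab_frame("side")[120:320,220:460,::-1].repeat(2,0).repeat(2,1))
for t in("stamp","jar","cup"): print(t,finder.tip_of("side",t)[:1])
E
```

```text
tcp_pos: [0.4811, 0.0483, 0.2204]
ft_force: [0.8, -0.5, 1.6]
time: 11.97
tcp_pos: [0.4382, 0.0486, 0.253]
ft_force: [0.2, -0.6, -0.7]
knob [[0.564, 0.034, 0.138], [0.562, 0.039, 0.141]] mill xy 0.0483 -0.0442 fore 0.397 across 0.362
knob [[0.564, 0.035, 0.137], [0.562, 0.038, 0.139]] mill xy 0.0485 -0.0441 fore 0.398 across 0.361
stamp [{'centre': [0.4333, 0.1543, 0.001], 'conf': 0.81}]
jar [{'centre': [0.4437, 0.2815, -0.0027], 'conf': 0.71}]
cup [{'centre': [0.6691, 0.2531, 0.002], 'conf': 0.76}]
```

View pics/side3.png

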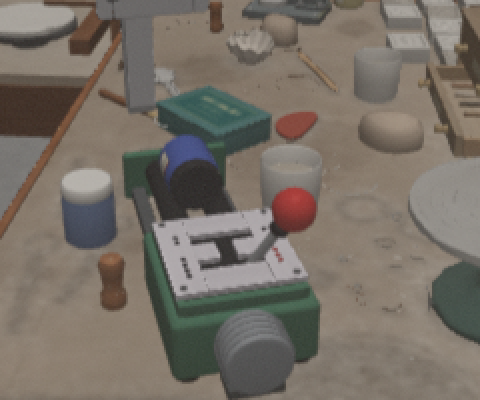

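The lever is in the far right slot by the red dots (knob at crop (295,210)), the bystanders stand where they were, and the fingers are clear.

```bash
python3 -c "
from plant import sign_off
print(sign_off())"
```

```text
the job is handed in; nothing more can be done
None
```

The lever is in third gear: cameras put it at about 0.40 rad fore and 0.36 across. I pushed it there with closed fingertips, measured wrist forces stayed below 3 N, and the stamp, jar and cup still stand where they were. The job was handed in at about 12 s, but the hand-in returned no verdict.

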